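Throw the empty carton into the pedal bin

TASK

Open the bin by pressing its yellow pedal fully down, put the empty orange drink carton into it, then ease the pedal back up until the lid is fully shut. Work the lid only through the pedal, without touching the lid itself, and bring it down gently: it must not drop shut. Leave everything else on the table where it stands.

Things in the scene. Friction and masses are not known exactly. Their poses are not given: they have to be found in the camera images.
- pedal_pad (a point): Centre of the yellow pedal pad on the lever at the bin's front: 50 mm long (x, along the lever), 44 wide (y), 18 thick (z, its upper normal). Push it from above or pinch it across the 44 mm; its sides are free, the lever behind is 14 mm wide. At rest its centre is 96 mm above the table and the outer end tilts 0.22 rad up; fully down 37 mm, tilted 0.28 rad down.
- pedal_hinge (a point): The pedal's pivot, in the bin's front face, 70 mm above the table, 120 mm from the pad's centre. Axes are the bin's: the pivot line is along y, x points from the pedal side to the bin's back.
- pedal (a joint): Pedal angle in rad: 0 up (at rest, lid shut), 0.5 fully down (lid wide open). About 4 to 10 N on the pad moves it at first, less as the lid nears upright.
- lid (a joint): Lid angle in rad: 0 shut, 1.75 wide open; always 3.5 times the pedal angle. No spring: with the pedal fully down the lid leans back past upright and stays open when the pedal is let go; short of about 1.5 rad it falls shut by its weight, carrying the pedal up. To close it from wide open, the pedal must be lifted by its pad.
- lid_panel: The black flat lid, 182 x 200 x 12 mm, hinged along the bin's back top edge (away from the pedal). Its origin is on the hinge line, 224 mm above the table. Fully open it stands up behind the mouth to about 410 mm.
- bin: Steel pedal bin, fixed to the table. Origin under its centre on the table; x points from pedal side to back, y across, z up. Outside 170 (x) x 190 (y) x 220 mm tall, walls and floor 5 mm; the mouth inside is 160 x 180 mm.
- carton_mid (a point): Centre of the empty orange drink carton with a white band and a silver top, standing upright on the table: 46 (its x) x 64 (its y) x 105 mm tall, 30 to 55 g. Best gripped across its 46 mm.
- mug: Bystander, loose: blue ceramic mug, 80 mm across, 90 mm tall; origin at the centre of its underside.
- jar: Bystander, loose: amber glass jar with white cap, 70 mm across, 100 mm tall; origin at the centre of its underside.
- cup: Bystander, loose: white plastic cup, 76 mm across, 100 mm tall; origin at the centre of its underside.
- water: Bystander, loose: full water bottle with blue cap, 64 mm across, 200 mm tall; origin at the centre of its underside.
- water2: Bystander, loose: second full water bottle, the same size; origin at the centre of its underside.
- carton: The same carton's body, origin at the centre of its underside (same axes).

How it is judged:
On the way, in this order (a step that is already met when the one before it is completed fails the run):
1. the pedal is pressed until the lid is open (value of joint lid above 1.5 rad), for 0.2 s.
2. the carton is inside the bin, with the lid still open (x of carton_mid in the frame of bin between -0.085 and 0.085 m and y of carton_mid in the frame of bin between -0.095 and 0.095 m and z of carton_mid in the frame of bin between 0 and 0.2 m and value of joint lid above 1.2 rad), for 0.2 s.
At the end, for the whole second after the job is handed in: The carton lies at rest inside the bin (its centre inside the walls and below 200 mm), and the lid is shut to within 0.08 rad and still (x of carton_mid in the frame of bin between -0.085 and 0.085 m and y of carton_mid in the frame of bin between -0.095 and 0.095 m and z of carton_mid in the frame of bin between 0 and 0.2 m and value of joint lid below 0.08 rad and velocity of joint lid between -0.1 and 0.1 rad/s and linear speed of carton below 0.05 m/s); the robot touches nothing.
It fails at once if the lid drops: it closes faster than 4 rad/s (velocity of joint lid below -4 rad/s).
It fails at once if the robot touches the lid (more than 1 N) (contact force between any of the fingers, the arm and lid_panel above 1 N).
It fails at once if a bystander is moved more than 30 mm or tipped (distance of any of mug, jar, cup, water, water2 from where it was at the start of the episode above 0.03 m or angle between any of mug, jar, cup, water, water2's own z axis and vertical above 0.5 rad).
It also fails if it takes over 64 s, if anything falls off the work surface, if the arm or the gripper's body presses on something with over 40 N, if the wrist force passes 120 N, or if a joint passes its speed limit or range.

ROBOT

A 6-joint arm with a two-finger parallel gripper is mounted at the origin on the work surface. World frame = base frame: x ahead of the robot, y to its left, z up, the work surface at z = 0. Lengths are in m, angles in rad, forces in N, time in s.
With the tool pointing down it reaches from about 0.25 to 0.725 m from the base axis. Payload 4 kg.
Tool frame: the origin (TCP) lies midway between the tips of the shut fingers; the grasp point (between the pads) lies 19 mm behind it; z points along the fingers, y is the direction in which the jaws open and shut (so a half turn about z gives the same grasp; the last joint's range is limited). The gripper opens to 85 mm and grips with 20 to 120 N. Pads are 22 mm wide; open, the fingers measure 114 mm over their backs; the gripper's body (76 mm by 85 mm) begins 54 mm behind the grasp point. The pads swing forward as they close: fully open they stand 13 mm farther back than shut.
Start: joints at [-1.141, 0.241, 0.005, 1.335, 0, 1.571], TCP at [0.208, -0.455, 0.231] pointing down, gripper open.
Joint ranges: [-2.72, 2.72], [-1.05, 1.87], [-1.09, 1.28], [-1.99, 2.15], [-1.42, 1.44], [-3.14, 3.14]. Speed limits (rad/s): [2.79, 2.79, 3.14, 3.14, 3.14, 3.14].

INTERFACE

Orientations are given as a unit quaternion [x, y, z, w].
In Python, from workcell import get_obs, camera, camera_model, job_done, masks_of gives the robot as it stands.
- The arm moves only by the tool jog_arm, never from a script. Its argument "deltas" is a list that holds one entry, the list of rows, each a list of 7 numbers: the shift along the tool's x, y, z in mm, then the turn, a rotation vector about the tool's x, y, z in degrees, then the finger opening in mm, from 0 to 85.4. A call has 1 to 5 rows; each row shifts and turns the pose as measured when the row begins, along the tool's axes as they then stand; what a row does not reach is not made up. A row lasts 1/10 s, in which the tool goes at most 50 mm and 8.59 degrees, less where a joint would pass 70% of its speed; a pose out of reach is approached as far as the arm can. A call with a gripper value outside its range is refused whole. The fingers move at their own pace and stop on an object; the grip force is fixed at half the most. Time passes only in rows, so rows that do not move let the fingers close. It gives the time, the measured TCP pose, the force and the opening at its end, in the units of the state.
- get_obs(): the state, without advancing time (a new reading comes with each control period).
- camera(name): name is "scene" or "side" or "wrist"; returns the picture (480x640x3 uint8, red, green, blue); there is no depth.
- camera_model(name): a dict with "fovy" (degrees; the focal length in pixels is half the picture's height over the tangent of half this angle, whatever the lens; pixels are square), "cx", "cy" (the principal point, pixels), "k1" (the pictures are not rectified: a ray, as slopes to the right and down, at radius r is drawn at 1 + k1 r^2 times it, then the intrinsics apply), "pose" (4x4, takes a point from camera to world coordinates); the wrist camera has in their place "T_tool_cam" (4x4, takes a point from camera to tool coordinates, whose origin is the TCP and whose axes are the flange's). Camera axes: x right, y down, z forward; pixel columns grow to the right and rows downward; lengths in m; the calibration is good to about 2 mm. A picture is of the moment at which its call begins: read the wrist's pose just before it. camera_model takes no time and is no camera call.
- job_done(): hands the job in, once; it reports no verdict.
Trained networks look in the newest picture that a camera, given by its name, has taken for a name from the list of things; names that differ only in an ending like _2 or _b are one class to them, and where a whole thing is asked for, a point or a joint stands for the part that bears it (a point fixed in the world has none). Each returns a list of dicts, best first, with "conf" (0 to 1); they miss things now and then, are a little off and sometimes report something else, mostly with a low value. They report only what shows in the picture. A call takes as long as a camera call.
- masks_of(target, camera): "pixels" (480x640 bool, what is visible of it) and "at" ([column, row] in pixels, amid what is visible of it).
The state is a dict: "clock": time; "joint_pos": joint angles; "joint_vel": joint speeds; "tau": joint torques, N m; "eef_pos": TCP position; "tool_rot": TCP orientation; "ft_force": force on the tool from outside, world axes, zero at the start; "ft_torque": the same for the moment, N m; "grip_width": finger opening in m.
Only numpy, scipy, OpenCV 4.12 (cv2) and the standard library are available. Lean on these libraries where they do the work, as an engineer would, in place of code of your own. Each camera call takes 0.05 s, during which the arm holds its last target. There are 200 camera calls.

## Working session

There is one attempt and no reset: what is moved stays moved. The work goes in short steps, Python scripts to look and compute and a tool call to move; the robot and the scene stay as the last step left them, time stands still between calls to the robot, and variables do not carry over. Pictures are saved under pics/ and viewed, about 8 in all and at most 12, crops included, and the job is handed in when it is done.

Besides the shell and the picture viewer there is one more tool, called after ">>>" as name(argument=value, ...), one argument or row to a line, values as JSON. jog_arm: Moves the arm, as the interface text tells. Its arguments: {"type":"object","properties":{"deltas":{"type":"array"}},"required":["deltas"]}

```bash
ls; mkdir -p pics
python3 - <<'E'
from workcell import *
import cv2,numpy as np
print(get_obs())
for n in("scene","side","wrist"):
    m=camera_model(n);print(n,m)
a=camera("scene");b=camera("side")
cv2.imwrite("pics/s1.png",a[:,:,::-1]);cv2.imwrite("pics/d1.png",b[:,:,::-1])
for c in("scene","side"):
    for t in("pedal_pad","bin","lid_panel","carton_mid","mug","jar","cup","water"):
        for r in masks_of(t,c)[:2]:
            ys,xs=np.nonzero(r["pixels"]);print(c,t,round(r["conf"],2),np.round(r["at"],1),xs.min(),xs.max(),ys.min(),ys.max(),len(xs))
print(get_obs()["clock"])
E
```

```text
pics
{'clock': 0.0, 'joint_pos': array([-1.14102998e+00,  2.41435184e-01,  3.69752393e-03,  1.33520058e+00,
        3.01981668e-05,  1.57081833e+00]), 'joint_vel': array([ 0.00040957, -0.00026519,  0.00191873,  0.00118854,  0.0008178 ,
        0.00108435]), 'tau': array([ 3.98103075e-04, -3.72315145e+01,  2.52409154e+01,  1.71096961e-02,
       -8.36942309e-05, -8.28983218e-06]), 'eef_pos': array([ 0.20806838, -0.45394051,  0.23039169]), 'tool_rot': array([ 9.77003101e-01,  2.13222404e-01, -2.13623470e-04, -1.04954392e-03]), 'ft_force': array([ 0.16858468, -0.15485582,  0.152018  ]), 'ft_torque': array([-0.0403937 ,  0.03727198,  0.0282508 ]), 'grip_width': 0.08579185699444944}
scene {'fovy': 50.341139221329826, 'cx': 326.13943771716833, 'cy': 237.35603101588188, 'k1': -0.0708372030346549, 'pose': array([[-0.64924592, -0.57313077,  0.50000085, -0.11296215],
       [-0.76044203,  0.47669379, -0.44101128,  0.64793767],
       [ 0.01440984, -0.66654644, -0.74532423,  1.2092215 ],
       [ 0.        ,  0.        ,  0.        ,  1.        ]])}
side {'fovy': 48.49504087047275, 'cx': 311.80
[... 1109 characters left out ...]
r 0.81 [404.  204.5] 393 414 189 221 592
scene jar 0.55 [272.8 342.2] 258 288 321 364 952
scene cup 0.57 [431.7 234.6] 419 447 218 255 815
scene water 0.78 [440.3 187.7] 427 452 156 210 929
scene water 0.65 [201.1 351.8] 187 219 320 377 1205
side bin 0.96 [276.3 251.2] 225 327 191 317 10316
side lid_panel 0.82 [276.5 223.2] 225 327 191 260 5339
side carton_mid 0.72 [419.4 227.3] 405 438 207 247 1068
side mug 0.84 [436.  272.8] 415 462 252 296 1382
side jar 0.8 [182.3 258.1] 168 198 236 279 1028
side jar 0.2 [275.9 225.1] 225 327 190 260 5387
side cup 0.84 [208.6 215.2] 192 221 193 235 975
side water 0.94 [486.1 244. ] 469 505 209 272 1286
side water 0.7 [135.6 235.3] 116 152 200 265 1427
0.9
```

View pics/s1.png

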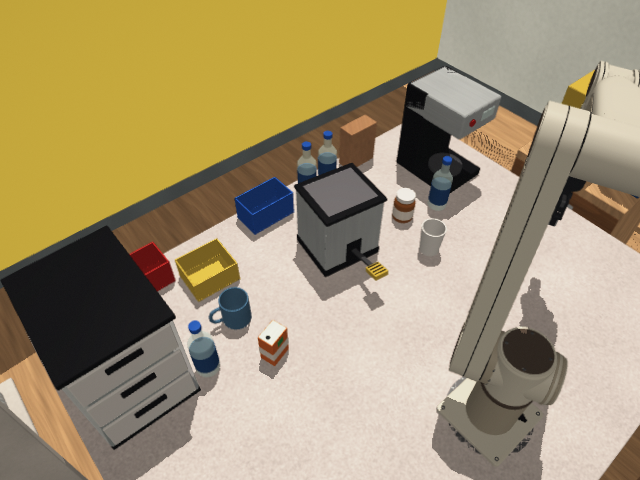

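View pics/d1.png

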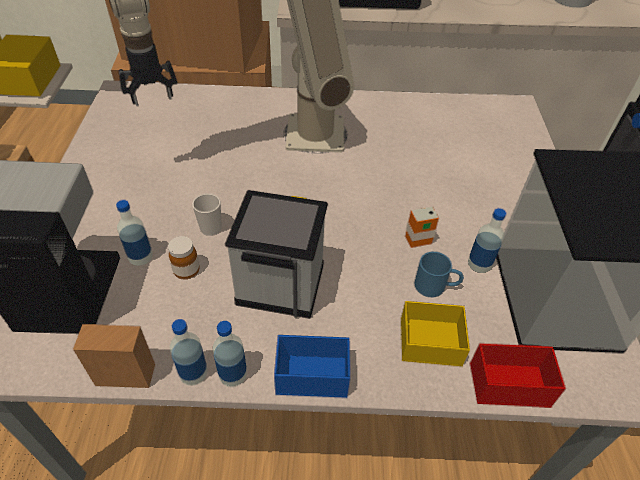

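```bash
cat > h.py <<'E'
from workcell import *
import cv2,numpy as np
from scipy.optimize import minimize
from scipy.spatial.transform import Rotation as R
def cam_pose(n):
    m=camera_model(n)
    if n!="wrist": return m,m["pose"]
    o=get_obs();T=np.eye(4);T[:3,:3]=R.from_quat(o["tool_rot"]).as_matrix();T[:3,3]=o["eef_pos"]
    return m,T@m["T_tool_cam"]
def proj(P,mp):
    m,T=mp;q=(np.asarray(P)-T[:3,3])@T[:3,:3];s=q[:,:2]/q[:,2:]
    s=s*(1+m["k1"]*(s**2).sum(1,keepdims=True));f=240/np.tan(np.radians(m["fovy"]/2))
    return s*f+[m["cx"],m["cy"]]
def box(x0,x1,y0,y1,z0,z1): return np.array([[x,y,z] for x in(x0,x1) for y in(y0,y1) for z in(z0,z1)])
def cyl(r,h): 
    a=np.linspace(0,2*np.pi,24);return np.array([[r*np.cos(t),r*np.sin(t),z] for t in a for z in(0,h)])
def place(P,p): c,s=np.cos(p[2]),np.sin(p[2]);return P@np.array([[c,s,0],[-s,c,0],[0,0,1]])+[p[0],p[1],0]
def render(parts,p,mp):
    im=np.zeros((480,640),np.uint8)
    for P in parts:
        h=cv2.convexHull((proj(place(P,p),mp)*16).astype(np.float32)).round().astype(np.int32)
        t=np.zeros_like(im);cv2.fillConvexPoly(t,h,255,cv2.LINE_AA,4);im=np.maximum(im,t)
    return im/255.
def fit(parts,obs,p0):
    "obs: list of (mask, mp)"
    def cost(p): return sum(np.abs(render(parts,p,mp)-cv2.GaussianBlur(m.astype(np.float32),(3,3),0)).sum()/m.sum() for m,mp in obs)
    best=min((minimize(cost,[p0[0],p0[1],y],method="Nelder-Mead",options=dict(initial_simplex=[[p0[0]+a,p0[1]+b,y+c] for a,b,c in((-.02,-.01,0),(.02,0,.2),(0,.03,-.2),(.01,-.02,.1))],xatol=1e-4,fatol=1e-4)) for y in np.atleast_1d(p0[2])),key=lambda r:r.fun)
    return best.x,best.fun
def ground(at,mp,z):
    m,T=mp;f=240/np.tan(np.radians(m["fovy"]/2));s=d=(np.array(at)-[m["cx"],m["cy"]])/f
    for _ in range(8): s=d/(1+m["k1"]*(s**2).sum())
    v=T[:3,:3]@[*s,1];return T[:3,3]+v*(z-T[2,3])/v[2]
c22,s22=np.cos(.22),np.sin(.22)
def pedal(lx0,lx1,w,t):  # along lever outward from hinge
    B=box(lx0,lx1,-w/2,w/2,-t/2,t/2);return np.c_[-.085-(B[:,0]*c22-B[:,2]*s22),B[:,1],.07+B[:,0]*s22+B[:,2]*c22]
BIN=[box(-.085,.085,-.095,.095,0,.22),box(-.097,.085,-.1,.1,.218,.23),pedal(.095,.145,.044,.018),pedal(0,.12,.014,.01)]
CARTON=[box(-.023,.023,-.032,.032,0,.105)]
E
python3 - <<'E'
from h import *
S=cam_pose("scene");D=cam_pose("side");camera("scene");camera("side")
def top(t,c,k=0): return masks_of(t,c)[k]
a=top("bin","scene");b=top("bin","side")
g=ground(a["at"],S,.13);print("bin0",g)
for o in([(a["pixels"],S),(b["pixels"],D)],[(a["pixels"],S)],[(b["pixels"],D)]): print("bin",*fit(BIN,o,(*g[:2],0)))
a=top("carton_mid","scene");b=top("carton_mid","side");g=ground(a["at"],S,.06);g2=ground(b["at"],D,.06);print(g,g2)
ys=np.arange(-1.5,1.6,.5)
for o in([(a["pixels"],S),(b["pixels"],D)],[(a["pixels"],S)],[(b["pixels"],D)]): print("carton",*fit(CARTON,o,(*g[:2],ys)))
for t,r,h in(("mug",.04,.09),("jar",.035,.1),("cup",.038,.1),("water",.032,.2)):
    for c,mp in(("scene",S),("side",D)):
        for r_ in masks_of(t,c)[:2]: print(t,c,round(r_["conf"],2),ground(r_["at"],mp,h/2)[:2].round(3))
r=top("pedal_pad","scene");print(ground(r["at"],S,.1))
E
```

```text
bin0 [ 0.62503876 -0.06333727  0.13      ]
bin [ 0.65115717 -0.07107044 -0.15454939] 0.07459730806838201
bin [ 0.65147858 -0.07243467 -0.17462641] 0.04134145365214215
bin [ 0.65151951 -0.06978892 -0.13701548] 0.026679375453885257
[0.62764513 0.326177   0.06      ] [0.47202598 0.30253791 0.06      ]
carton [ 0.62372012  0.3190127  -1.87877655] 2.289666444498067
carton [ 0.62692866  0.31986306 -0.83970609] 0.1632468281430219
carton [0.47658213 0.30376602 0.10339325] 0.09420314097202862
mug scene 0.7 [0.629 0.314]
mug side 0.75 [0.634 0.331]
jar scene 0.86 [ 0.604 -0.32 ]
jar side 0.61 [ 0.618 -0.318]
cup scene 0.82 [ 0.463 -0.288]
cup side 0.92 [ 0.44  -0.289]
cup side 0.67 [0.526 0.478]
water scene 0.75 [ 0.554 -0.427]
water scene 0.71 [0.541 0.466]
water side 0.94 [ 0.589 -0.456]
water side 0.55 [0.573 0.453]
[ 0.46359899 -0.03991193  0.1       ]
```

>>> jog_arm(
  deltas=[
    [[39, -27, 0, 0, 0, 0, 0], [39, -27, 0, 0, 0, 0, 0], [39, -27, 0, 0, 0, 0, 0], [39, -27, 0, 0, 0, 0, 0], [39, -27, 0, 0, 0, 0, 0]],
  ],
)

```text
clock: 2.15
eef_pos: [0.3315, -0.2506, 0.2305]
tool_rot: [0.978, 0.206, 0.0, 0.002]
ft_force: [1.2, -0.6, 0.6]
grip_width: 0.0122
```

>>> jog_arm(
  deltas=[
    [[39, -27, 0, 0, 0, 0, 0], [39, -27, 0, 0, 0, 0, 0], [39, -27, 0, 0, 0, 0, 0], [39, -27, 0, 0, 0, 0, 0], [0, 0, 0, 0, 0, 0, 0]],
  ],
)

```text
clock: 2.65
eef_pos: [0.4362, -0.0774, 0.2315]
tool_rot: [0.978, 0.21, 0.003, 0.002]
ft_force: [-0.8, -1.5, -0.3]
grip_width: 0.0001
```

Run:
```python
from h import *
o=get_obs();print(o["eef_pos"],o["joint_pos"])
S=cam_pose("scene");D=cam_pose("side");W=cam_pose("wrist")
w=camera("wrist");camera("scene");camera("side")
P=(.6512,-.0711,-.1545)
print(proj(place(BIN[2],P),W).round(),proj(place(BIN[2],P),S).mean(0))
for c in("wrist","scene"):
  for r in masks_of("pedal_pad",c)[:2]:
    ys,xs=np.nonzero(r["pixels"]);print(c,r["conf"],r["at"],xs.min(),xs.max(),ys.min(),ys.max(),len(xs))
for c,mp in(("scene",S),("side",D)):
  for r in masks_of("carton_mid",c)[:3]: print(c,r["conf"],r["at"],*fit(CARTON,[(r["pixels"],mp)],(.47,.305,np.arange(-1.5,1.6,.5))))
w=w.copy()
for q in proj(np.vstack([place(BIN[2],P),place(BIN[1],P)]),W): cv2.circle(w,tuple(int(v) for v in q),4,(255,0,255),1)
cv2.imwrite("pics/w1.png",w[:,:,::-1])
```

```text
[ 0.43621733 -0.07736376  0.2315142 ] [-1.74102355e-01  1.21531459e-01 -1.41283669e-01  1.30012586e+00
 -2.07854859e-03  2.54463830e+00]
[[317. 183.]
 [320. 183.]
 [271. 153.]
 [271. 150.]
 [285. 235.]
 [286. 238.]
 [238. 206.]
 [236. 207.]] [376.86245063 270.02865169]
wrist 0.71 [291.4, 176.3] 237 365 57 234 6128
scene 0.58 [373.0, 266.9] 353 388 249 280 391
scene 0.72 [273.9, 343.1] [0.4735923  0.30239584 0.48893992] 0.1591473622533325
side 0.9 [419.8, 226.2] [0.47584064 0.30398121 0.06334069] 0.1262664582741309
```

View pics/w1.png

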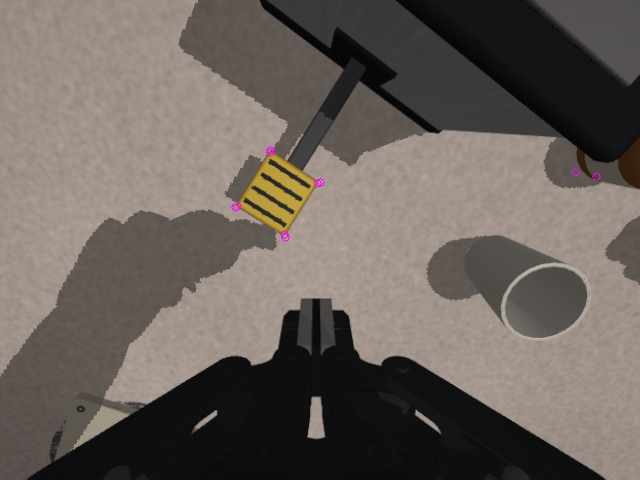

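>>> jog_arm(
  deltas=[
    [[29, -28, 0, 0, 0, 0, 0], [0, 0, 40, 0, 0, 0, 0], [0, 0, 40, 0, 0, 0, 0], [0, 0, 30, 0, 0, 0, 0], [0, 0, 0, 0, 0, 0, 0]],
  ],
)

```text
clock: 3.5
eef_pos: [0.4509, -0.0524, 0.121]
tool_rot: [0.98, 0.197, 0.006, 0.005]
ft_force: [-1.4, 0.5, -0.4]
grip_width: 0.0
```

>>> jog_arm(
  deltas=[
    [[6, -12, 0, 0, 0, 0, 0], [0, 0, 10, 0, 0, 0, 0], [0, 0, 10, 0, 0, 0, 0], [0, 0, 10, 0, 0, 0, 0], [0, 0, 10, 0, 0, 0, 0]],
  ],
)

```text
clock: 4.0
eef_pos: [0.4564, -0.0403, 0.087]
tool_rot: [0.981, 0.195, 0.011, 0.006]
ft_force: [-4.5, 0.2, 6.7]
grip_width: 0.0002
```

>>> jog_arm(
  deltas=[
    [[0, 0, 10, 0, 0, 0, 0], [0, 0, 10, 0, 0, 0, 0], [0, 0, 10, 0, 0, 0, 0], [0, 0, 8, 0, 0, 0, 0], [0, 0, 6, 0, 0, 0, 0]],
  ],
)

```text
clock: 4.5
eef_pos: [0.4587, -0.0406, 0.0477]
tool_rot: [0.981, 0.195, 0.014, 0.007]
ft_force: [-24.7, 2.1, 72.5]
grip_width: -0.0003
```

>>> jog_arm(
  deltas=[
    [[0, 0, -1, 0, 0, 0, 0], [0, 0, 0, 0, 0, 0, 0], [0, 0, 0, 0, 0, 0, 0], [0, 0, -5, 0, 0, 0, 0], [0, 0, -10, 0, 0, 0, 0]],
  ],
)

```text
clock: 5.0
eef_pos: [0.4588, -0.0405, 0.0653]
tool_rot: [0.981, 0.195, 0.015, 0.007]
ft_force: [-0.2, 0.8, 0.1]
grip_width: 0.0
```

Run:
```python
from h import *
o=get_obs();print(o["eef_pos"],o["ft_force"],o["joint_pos"])
w=camera("scene");v=camera("side");cv2.imwrite("pics/s2.png",np.hstack([w[100:380,180:500],v[100:380,180:500]])[:,:,::-1])
S=cam_pose("scene");D=cam_pose("side");M={}
for c,mp in(("scene",S),("side",D)):
  for r in masks_of("carton_mid",c)[:1]: M[c]=(r["pixels"],mp);print(c,r["conf"],r["at"])
print(fit(CARTON,list(M.values()),(.475,.303,np.arange(-1.5,1.6,.4))))
```

```text
[ 0.45878301 -0.04054498  0.06528824] [-0.21237106  0.8361606   0.08039654] [-0.08474805  0.28966741 -0.40198177  0.84677432 -0.0051566   2.66367968]
scene 0.83 [273.6, 341.9]
side 0.64 [422.3, 224.8]
(array([0.47447201, 0.30351857, 0.37748978]), np.float64(0.24981874668954906))
```

View pics/s2.png

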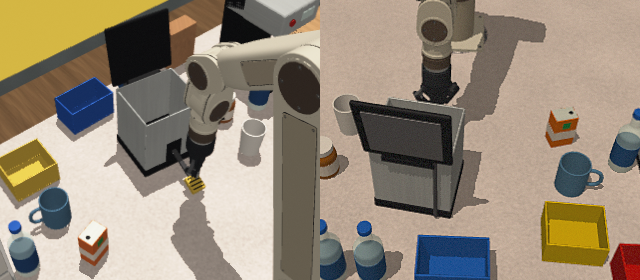

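>>> jog_arm(
  deltas=[
    [[0, 0, -50, 0, 0, 0, 0], [0, 0, -50, 0, 0, 0, 0], [0, 0, -50, 0, 0, -5, 40], [16, -38, -30, 0, 0, -8.5, 85], [21, -35, 0, 0, 0, -8.5, 85]],
  ],
)

```text
clock: 5.7
eef_pos: [0.4452, 0.0398, 0.2477]
tool_rot: [0.925, 0.38, 0.012, 0.009]
ft_force: [0.8, 0.8, -0.1]
grip_width: 0.0432
```

>>> jog_arm(
  deltas=[
    [[26, -32, 0, 0, 0, -8.5, 85], [31, -27, 0, 0, 0, -8.5, 85], [34, -23, 0, 0, 0, -8.5, 85], [37, -18, 0, 0, 0, -8.5, 85], [39, -12, 0, 0, 0, -8.5, 85]],
  ],
)

```text
clock: 6.2
eef_pos: [0.4239, 0.251, 0.2477]
tool_rot: [0.72, 0.694, 0.01, 0.014]
ft_force: [1.2, -0.0, 0.4]
grip_width: 0.0843
```

Run:
```python
from h import *
W=cam_pose("wrist");w=camera("wrist").copy()
o=get_obs();print(o["eef_pos"],o["tool_rot"],o["joint_pos"])
S=cam_pose("scene");camera("scene")
rs=masks_of("carton_mid","wrist")
for r in rs[:2]: print(r["conf"],r["at"],r["pixels"].sum())
p,f=fit(CARTON,[(rs[0]["pixels"],W)],(.4745,.3035,np.arange(-1.4,1.6,.4)));print(p,f)
for q in proj(place(CARTON[0],p),W): cv2.circle(w,tuple(int(v) for v in q),5,(255,0,255),1)
cv2.imwrite("pics/w2.png",w[:,:,::-1])
```

```text
[0.42327979 0.25696201 0.2473127 ] [0.71670073 0.69718497 0.01159412 0.01177919] [ 0.55667934  0.20230177 -0.00292764  1.33788367 -0.01806966  2.15482964]
0.95 [365.4, 154.3] 5416
[0.4744887  0.30331135 0.30088209] 0.07265120413010108
```

View pics/w2.png

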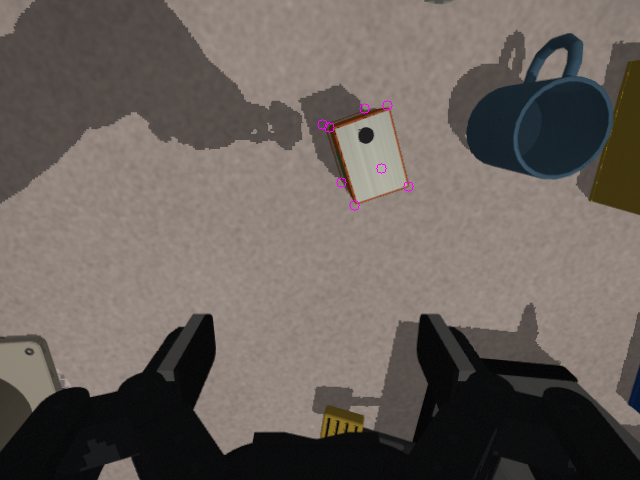

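>>> jog_arm(
  deltas=[
    [[25, 25, 0, 0, 0, -8.5, 85], [18, 28, 0, 0, 0, -8.5, 85], [0, 0, 10, 0, 0, -2, 85], [0, 0, 0, 0, 0, 0, 85]],
  ],
)

```text
clock: 6.75
eef_pos: [0.4761, 0.2932, 0.2359]
tool_rot: [0.596, 0.803, 0.004, 0.015]
ft_force: [0.3, -0.7, -0.1]
grip_width: 0.0852
```

```bash
cat >> h.py <<'E'
def togo(target,yaw):
    "shift (mm, tool axes) and turn (deg, tool) to a tool-down pose"
    o=get_obs();A=R.from_quat(o["tool_rot"]);B=R.from_euler("z",yaw)*R.from_quat([1,0,0,0])
    print("now",o["eef_pos"].round(4),"f",o["ft_force"].round(1),"go mm",(A.inv().apply(np.array(target)-o["eef_pos"])*1000).round(1),"turn deg",np.degrees((A.inv()*B).as_rotvec()).round(1))
E
python3 -c "
from h import *
togo((.4745,.3033,.052),.3009+np.pi/2)"
```

```text
now [0.4761 0.2932 0.2359] f [ 0.3 -0.7 -0.1] go mm [ 13.7  -2.9 183.6] turn deg [ 1.3  1.1 -0.4]
```

>>> jog_arm(
  deltas=[
    [[13, -2, 20, 1.3, 1.1, 0, 85], [0, 0, 40, 0, 0, 0, 85], [0, 0, 40, 0, 0, 0, 85], [0, 0, 0, 0, 0, 0, 85]],
  ],
)

```text
clock: 7.15
eef_pos: [0.4708, 0.3028, 0.1326]
tool_rot: [0.6, 0.8, 0.001, -0.001]
ft_force: [-0.8, -0.7, -0.9]
grip_width: 0.085
```

```bash
python3 -c "
from h import *
togo((.4745,.3033,.052),.3009+np.pi/2)"
```

```text
now [0.4708 0.3028 0.1326] f [-0.8 -0.7 -0.9] go mm [-0.8  3.7 80.6] turn deg [-0.  -0.2 -1. ]
```

>>> jog_arm(
  deltas=[
    [[-1, 4, 10, 0, 0, -1, 85], [0, 0, 35, 0, 0, 0, 85], [0, 0, 35, 0, 0, 0, 85], [0, 0, 8, 0, 0, 0, 85], [0, 0, 0, 0, 0, 0, 40]],
  ],
)

```text
clock: 7.65
eef_pos: [0.4802, 0.3052, 0.049]
tool_rot: [0.593, 0.805, 0.006, 0.0]
ft_force: [-0.7, -0.4, 0.4]
grip_width: 0.0728
```

>>> jog_arm(
  deltas=[
    [[0, 0, 0, 0, 0, 0, 35], [0, 0, 0, 0, 0, 0, 35], [0, 0, 0, 0, 0, 0, 35], [0, 0, 0, 0, 0, 0, 35]],
  ],
)

```text
clock: 8.05
eef_pos: [0.4841, 0.3075, 0.0558]
tool_rot: [0.593, 0.805, 0.011, 0.002]
ft_force: [0.3, -1.0, -0.4]
grip_width: 0.0454
```

>>> jog_arm(
  deltas=[
    [[0, 0, -30, 0, 0, 0, 35], [0, 0, -50, 0, 0, 0, 35], [0, 0, -50, 0, 0, 0, 35], [0, 0, -50, 0, 0, 0, 35], [0, 0, -50, 0, 0, 0, 35]],
  ],
)

```text
clock: 8.55
eef_pos: [0.4766, 0.3017, 0.2838]
tool_rot: [0.593, 0.805, 0.004, -0.001]
ft_force: [1.2, 1.3, -0.2]
grip_width: 0.0453
```

>>> jog_arm(
  deltas=[
    [[0, 0, -45, 0, 0, 0, 35], [-45, 4, -20, 0, 0, -8.5, 35], [-45, -2, 0, 0, 0, -8.5, 35], [-44, -9, 0, 0, 0, -8.5, 35], [0, 0, 0, 0, 0, 0, 35]],
  ],
)

```text
clock: 9.05
eef_pos: [0.5299, 0.1811, 0.3638]
tool_rot: [0.405, 0.914, 0.014, 0.009]
ft_force: [0.4, 1.0, 0.2]
grip_width: 0.0456
```

```bash
python3 -c "
from h import *
w=camera('scene');v=camera('wrist');cv2.imwrite('pics/s3.png',np.hstack([cv2.resize(w,(400,300)),cv2.resize(v,(400,300))])[:,:,::-1])
togo((.640,-.0694,.305),2.986);print(get_obs()['joint_pos'])"
```

```text
now [0.5286 0.1844 0.3634] f [ 0.4 -0.2 -0.6] go mm [-262.8  -89.8   56.1] turn deg [  1.7   0.7 -38.9]
[0.32983021 0.33186336 0.46791215 1.67627888 0.01082535 1.16423019]
```

View pics/s3.png

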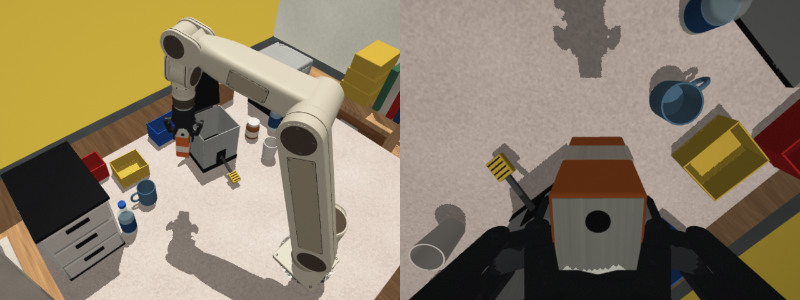

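>>> jog_arm(
  deltas=[
    [[-44, -15, 0, 1.5, 0.7, -8.5, 35], [-41, -21, 0, 0, 0, -8.5, 35], [-38, -27, 0, 0, 0, -8.5, 35], [-33, -32, 0, 0, 0, -8.5, 35], [-28, -36, 0, 0, 0, -5, 35]],
  ],
)

```text
clock: 9.65
eef_pos: [0.619, -0.0157, 0.3615]
tool_rot: [0.073, 0.997, 0.007, -0.001]
ft_force: [0.9, -0.6, -1.2]
grip_width: 0.0454
```

```bash
python3 -c "
from h import *
togo((.640,-.0694,.22),2.986)"
```

```text
now [ 0.619  -0.0157  0.3615] f [ 0.9 -0.6 -1.2] go mm [-29.1 -52.  140.7] turn deg [ 0.8 -0.2  0.5]
```

>>> jog_arm(
  deltas=[
    [[-20, -35, 0, 0.8, 0, 0.5, 35], [-7, -14, 0, 0, 0, 0, 35], [0, 0, 0, 0, 0, 0, 35]],
  ],
)

```text
clock: 9.95
eef_pos: [0.6406, -0.0711, 0.3577]
tool_rot: [0.079, 0.997, -0.0, -0.004]
ft_force: [0.2, -0.0, 0.0]
grip_width: 0.0454
```

```bash
python3 -c "
from h import *
w=camera('scene');v=camera('side');cv2.imwrite('pics/s4.png',np.hstack([w[80:360,180:500],v[60:340,120:440]])[:,:,::-1])
togo((.640,-.0694,.205),2.986)"
```

```text
now [ 0.64   -0.0689  0.3582] f [ 0.   0.7 -0.1] go mm [ -1.2  -0.5 153.2] turn deg [-0.  -0.4 -0. ]
```

View pics/s4.png

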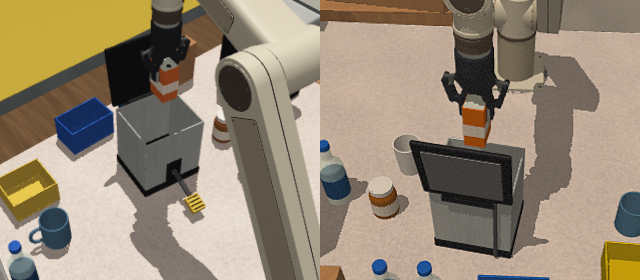

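Carton hangs over the mouth and the lid is upright behind it. Lower it and release.

>>> jog_arm(
  deltas=[
    [[-1, 0, 40, 0, 0, 0, 35], [0, 0, 45, 0, 0, 0, 35], [0, 0, 45, 0, 0, 0, 35], [0, 0, 15, 0, 0, 0, 35], [0, 0, 0, 0, 0, 0, 35]],
  ],
)

```text
clock: 10.55
eef_pos: [0.6394, -0.056, 0.2129]
tool_rot: [0.071, 0.997, 0.002, 0.0]
ft_force: [0.5, 0.2, 0.0]
grip_width: 0.0456
```

>>> jog_arm(
  deltas=[
    [[0, 0, 0, 0, 0, 0, 85], [0, 0, 0, 0, 0, 0, 85], [0, 0, 0, 0, 0, 0, 85], [0, 0, 0, 0, 0, 0, 85], [0, 0, -30, 0, 0, 0, 85]],
  ],
)

```text
clock: 11.05
eef_pos: [0.6392, -0.0517, 0.2457]
tool_rot: [0.069, 0.998, 0.002, 0.001]
ft_force: [0.9, -0.1, -0.4]
grip_width: 0.0853
```

>>> jog_arm(
  deltas=[
    [[0, 0, -50, 0, 0, 0, 85], [0, 0, -50, 0, 0, 0, 85], [20, 0, -40, 0, 0, 0, 85], [40, 0, 0, 0, 0, 0, 85], [40, 0, 0, 0, 0, 0, 85]],
  ],
)

```text
clock: 11.55
eef_pos: [0.546, -0.0401, 0.3968]
tool_rot: [0.07, 0.997, 0.002, 0.011]
ft_force: [-0.6, 0.2, 0.2]
grip_width: 0.0849
```

```bash
python3 -c "
from h import *
w=camera('wrist');v=camera('side');cv2.imwrite('pics/s5.png',np.hstack([cv2.resize(w,(400,300)),v[60:360,80:480]])[:,:,::-1])
togo((.451,-.0402,.15),2.986)
c,s=np.cos(.28),np.sin(.28);B=BIN[2]
P=box(.095,.145,-.022,.022,-.009,.009);P=np.c_[-.085-(P[:,0]*c+P[:,2]*s),P[:,1],.07-P[:,0]*s+P[:,2]*c]
Q=place(P,(.6512,-.0711,-.1545));print(Q.mean(0))
W=cam_pose('wrist');print(proj(Q,W).round())
for r in masks_of('pedal_pad','wrist')[:2]:
  ys,xs=np.nonzero(r['pixels']);print(r['conf'],r['at'],xs.min(),xs.max(),ys.min(),ys.max())"
```

```text
now [ 0.5409 -0.0395  0.3981] f [-0.2 -0.5  0.2] go mm [ 93.4 -14.6 246.4] turn deg [0.3 1.  0.9]
[ 0.45325952 -0.04027252  0.03683732]
[[288. 131.]
 [287. 128.]
 [321. 132.]
 [321. 128.]
 [289.  93.]
 [288.  88.]
 [322.  93.]
 [322.  89.]]
```

View pics/s5.png

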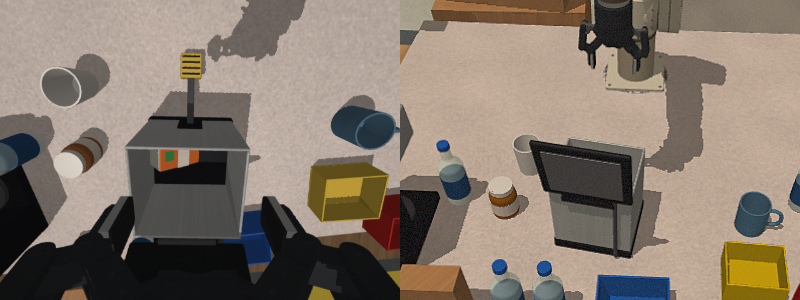

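```bash
cat >> h.py <<'E'
P0=np.array([.6512,-.0711,0]);YB=-.1545;G=.021
def pedal_togo(phi,tau,back=0):
    "phi: lever slope (-.28 down .. .22 up), tau: tool leaning outward"
    Rb=R.from_euler("z",YB);A0=Rb*R.from_euler("z",np.pi)*R.from_quat([1,0,0,0])*R.from_euler("y",-tau)
    d=A0.apply([0,0,1]);c=P0+Rb.apply([-.085-.12*np.cos(phi),0,.07+.12*np.sin(phi)])
    o=get_obs();A=R.from_quat(o["tool_rot"]);t=c+d*(G-back)
    g=Rb.inv().apply(o["eef_pos"]-G*A.apply([0,0,1])-P0)
    print("tcp",o["eef_pos"].round(4),"target",t.round(4),"go mm",(A.inv().apply(t-o["eef_pos"])*1000).round(1),"turn",np.degrees((A.inv()*A0).as_rotvec()).round(1),"f",o["ft_force"].round(1),"grasp pt in bin",g.round(4),"slope",np.arcsin(np.clip((g[2]-.07)/.12,-1,1)).round(3),"w",o["grip_width"].round(4))
E
python3 -c "
from h import *
pedal_togo(-.28,.28,.1)"
```

```text
Traceback (most recent call last):
  File "h.py", line 49, in pedal_togo
    print("tcp",o["eef_pos"].round(4),"target",t.round(4),"go mm",(A.inv().apply(t-o["eef_pos"])*1000).round(1),"turn",np.degrees((A.inv()*A0).as_rotvec()).round(1),"f",o["ft_force"].round(1),"grasp pt in bin",g.round(4),"slope",np.arcsin(np.clip((g[2]-.07)/.12,-1,1)).round(3),"w",o["grip_width"].round(4))
                                                                                                                                                                                                                                                                                          ^^^^^^^^^^^^^^^^^^^^^
AttributeError: 'float' object has no attribute 'round'
```

```bash
sed -i 's/o\["grip_width"\].round(4)/round(o["grip_width"],4)/' h.py
python3 -c "
from h import *
pedal_togo(-.28,.28,.1)"
```

```text
tcp [ 0.5432 -0.0398  0.3977] target [ 0.4317 -0.0369  0.1128] go mm [116.4 -14.3 282.6] turn [  0.4 -14.9   0.8] f [1.1 0.  0.3] grasp pt in bin [-0.1119  0.0142  0.4187] slope 1.571 w 0.0847
```

>>> jog_arm(
  deltas=[
    [[45, -6, 0, 0, 0, 0.8, 85], [45, -6, 10, 0, 0, 0, 85], [25, -2, 40, 0, 0, 0, 85], [0, 0, 48, 0, 0, 0, 85], [0, 0, 48, 0, 0, 0, 85]],
  ],
)

```text
clock: 12.2
eef_pos: [0.4396, -0.038, 0.2499]
tool_rot: [0.078, 0.997, 0.002, 0.019]
ft_force: [1.5, -0.2, -0.7]
grip_width: 0.085
```

>>> jog_arm(
  deltas=[
    [[0, 0, 45, 0, 0, 0, 85], [0, 0, 30, 0, -5, 0, 85], [0, 0, 20, 0, -5, 0, 85], [0, 0, 0, 0, -4, 0, 85], [0, 0, 0, 0, 0, 0, 85]],
  ],
)

```text
clock: 12.7
eef_pos: [0.4466, -0.0394, 0.1454]
tool_rot: [0.079, 0.987, -0.008, 0.14]
ft_force: [-0.4, -0.7, -0.1]
grip_width: 0.0851
```

```bash
python3 -c "
from h import *
pedal_togo(-.28,.28,.1)"
```

```text
tcp [ 0.4466 -0.0394  0.1454] target [ 0.4317 -0.0369  0.1128] go mm [23.6 -0.1 27.1] turn [ 0.3  0.1 -0.3] f [-0.4 -0.7 -0.1] grasp pt in bin [-2.129e-01 -2.000e-04  1.656e-01] slope 0.921 w 0.0851
```

>>> jog_arm(
  deltas=[
    [[23, 0, 20, 0, 0, 0, 85], [0, 0, 10, 0, 0, 0, 85], [0, 0, 25, 0, 0, 0, 85], [0, 0, 0, 0, 0, 0, 85], [0, 0, 0, 0, 0, 0, 85]],
  ],
)

```text
clock: 13.2
eef_pos: [0.4505, -0.0392, 0.0907]
tool_rot: [0.08, 0.986, -0.008, 0.144]
ft_force: [-0.3, -0.0, -0.1]
grip_width: 0.0851
```

```bash
python3 -c "
from h import *
w=camera('wrist');cv2.imwrite('pics/s6.png',cv2.resize(w,(480,360))[:,:,::-1])
pedal_togo(-.28,.28,0)"
```

```text
tcp [ 0.4504 -0.0392  0.0908] target [ 0.459  -0.0412  0.0167] go mm [12.7 -1.1 73.6] turn [ 0.3  0.5 -0.4] f [-0.6 -1.   0.2] grasp pt in bin [-0.2093  0.0005  0.1109] slope 0.348 w 0.0849
```

View pics/s6.png

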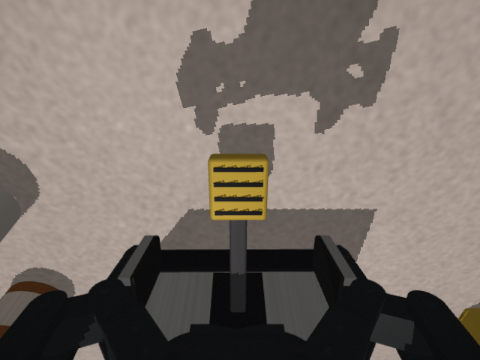

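>>> jog_arm(
  deltas=[
    [[13, -1, 10, 0, 0, 0, 85], [2, 0, 25, 0, 0, 0, 85], [2, 0, 25, 0, 0, 0, 85], [0, 0, 5, 0, 0, 0, 85], [0, 0, 0, 0, 0, 0, 85]],
  ],
)

```text
clock: 13.75
eef_pos: [0.4621, -0.041, 0.0304]
tool_rot: [0.08, 0.985, -0.008, 0.151]
ft_force: [-0.0, 0.6, -0.2]
grip_width: 0.0851
```

```bash
python3 -c "
from h import *
pedal_togo(-.28,.28,0)"
```

```text
tcp [ 0.4621 -0.041   0.0304] target [ 0.459  -0.0412  0.0167] go mm [ 7.  -0.8 12.2] turn [ 0.4  1.3 -0.5] f [-0.   0.6 -0.2] grasp pt in bin [-0.1977  0.0005  0.0504] slope -0.164 w 0.0851
```

>>> jog_arm(
  deltas=[
    [[7, -1, 12, 0, 1, 0, 85], [0, 0, 0, 0, 0, 0, 85], [0, 0, 0, 0, 0, 0, 85]],
  ],
)

```text
clock: 14.05
eef_pos: [0.4624, -0.0417, 0.021]
tool_rot: [0.08, 0.986, -0.007, 0.145]
ft_force: [1.0, 0.5, -0.1]
grip_width: 0.085
```

```bash
python3 -c "
from h import *
pedal_togo(-.28,.28,0)"
```

```text
tcp [ 0.4624 -0.0417  0.021 ] target [ 0.459  -0.0412  0.0167] go mm [ 4.6 -0.1  3.1] turn [ 0.4  0.7 -0.5] f [ 1.   0.5 -0.1] grasp pt in bin [-1.971e-01 -1.000e-04  4.110e-02] slope -0.243 w 0.085
```

>>> jog_arm(
  deltas=[
    [[5, 0, 4, 0, 0, 0, 60], [0, 0, 0, 0, 0, 0, 35], [0, 0, 0, 0, 0, 0, 35], [0, 0, 0, 0, 0, 0, 35], [0, 0, 0, 0, 0, 0, 35]],
  ],
)

```text
clock: 14.55
eef_pos: [0.4606, -0.0393, 0.0189]
tool_rot: [0.079, 0.986, -0.005, 0.148]
ft_force: [1.7, 0.4, -4.5]
grip_width: 0.0429
```

```bash
python3 -c "
from h import *
pedal_togo(-.28,.28,0)
pedal_togo(-.18,.22,0)"
```

```text
tcp [ 0.4606 -0.0393  0.0189] target [ 0.459  -0.0412  0.0167] go mm [ 1.9 -2.1  1.7] turn [ 0.7  1.  -0.4] f [ 1.7  0.4 -4.5] grasp pt in bin [-0.1994  0.0018  0.0389] slope -0.262 w 0.0429
tcp [ 0.4606 -0.0393  0.0189] target [ 0.4551 -0.0406  0.028 ] go mm [  2.3  -2.  -10.3] turn [ 0.7  4.4 -0.4] f [ 1.7  0.4 -4.5] grasp pt in bin [-0.1994  0.0018  0.0389] slope -0.262 w 0.0429
```

>>> jog_arm(
  deltas=[
    [[0, 0, -4, 0, 1.2, 0, 35], [0, 0, -5, 0, 1.3, 0, 35], [0, 0, -5, 0, 1.3, 0, 35]],
  ],
)

```text
clock: 14.85
eef_pos: [0.4565, -0.0386, 0.0313]
tool_rot: [0.079, 0.99, -0.002, 0.114]
ft_force: [4.7, 0.6, -7.4]
grip_width: 0.0433
```

```bash
python3 -c "
from h import *
pedal_togo(-.1,.17,0)"
```

```text
tcp [ 0.4565 -0.0386  0.0313] target [ 0.4527 -0.0402  0.0373] go mm [ 2.  -2.1 -6.6] turn [ 0.7  3.3 -0.4] f [ 4.7  0.6 -7.4] grasp pt in bin [-0.2021  0.0019  0.0518] slope -0.152 w 0.0433
```

>>> jog_arm(
  deltas=[
    [[0, 0, -5, 0, 1.3, 0, 35], [0, 0, -5, 0, 1.3, 0, 35], [0, 0, -5, 0, 1.3, 0, 35], [0, 0, -5, 0, 1.3, 0, 35]],
  ],
)

```text
clock: 15.25
eef_pos: [0.4532, -0.0381, 0.0502]
tool_rot: [0.08, 0.995, 0.002, 0.067]
ft_force: [3.8, 0.2, -4.4]
grip_width: 0.0431
```

```bash
python3 -c "
from h import *
pedal_togo(.1,.06,0)"
```

```text
tcp [ 0.4532 -0.0381  0.0502] target [ 0.4505 -0.0398  0.061 ] go mm [  1.   -2.  -11.1] turn [ 0.8  4.2 -0.3] f [ 3.8  0.2 -4.4] grasp pt in bin [-0.2035  0.0019  0.071 ] slope 0.009 w 0.0431
```

>>> jog_arm(
  deltas=[
    [[0, 0, -5, 0, 1.2, 0, 35], [0, 0, -5, 0, 1.2, 0, 35], [0, 0, -5, 0, 1.2, 0, 35], [0, 0, -4, 0, 1, 0, 35]],
  ],
)

```text
clock: 15.65
eef_pos: [0.4534, -0.0382, 0.0694]
tool_rot: [0.08, 0.996, 0.005, 0.026]
ft_force: [1.9, 1.1, -2.4]
grip_width: 0.0431
```

```bash
python3 -c "
from h import *
pedal_togo(.22,.0,0)"
```

```text
tcp [ 0.4534 -0.0382  0.0694] target [ 0.4515 -0.04    0.0752] go mm [ 1.3 -2.  -5.9] turn [ 0.8  3.  -0.3] f [ 1.9  1.1 -2.4] grasp pt in bin [-0.2016  0.0018  0.0903] slope 0.17 w 0.0431
```

>>> jog_arm(
  deltas=[
    [[0, 0, -3, 0, 1, 0, 35], [0, 0, -3, 0, 0.5, 0, 35], [0, 0, -2, 0, 0, 0, 35]],
  ],
)

```text
clock: 15.95
eef_pos: [0.4545, -0.0383, 0.077]
tool_rot: [0.08, 0.997, 0.006, 0.013]
ft_force: [6.9, -1.0, -21.7]
grip_width: 0.0426
```

>>> jog_arm(
  deltas=[
    [[0, 0, -2, 0, 0, 0, 35], [0, 0, 0, 0, 0, 0, 35]],
  ],
)

```text
clock: 16.15
eef_pos: [0.4544, -0.0383, 0.0765]
tool_rot: [0.08, 0.997, 0.006, 0.013]
ft_force: [1.3, 0.8, 3.8]
grip_width: 0.0428
```

```bash
python3 -c "
from h import *
v=camera('side');w=camera('scene');cv2.imwrite('pics/s7.png',np.hstack([cv2.resize(v[150:330,180:380],(400,360)),cv2.resize(w[140:320,260:460],(400,360))])[:,:,::-1])
pedal_togo(.22,.0,0)
r=masks_of('bin','side')[0];D=cam_pose('side');print(fit(BIN,[(r['pixels'],D)],(.6512,-.0711,-.1545)))"
```

```text
tcp [ 0.4545 -0.0383  0.0769] target [ 0.4515 -0.04    0.0752] go mm [ 2.7 -2.2  1.7] turn [ 0.8  1.4 -0.3] f [ 4.   0.8 -6.6] grasp pt in bin [-0.1999  0.0018  0.0979] slope 0.235 w 0.0432
(array([ 0.65048717, -0.06962261, -0.13849924]), np.float64(0.025899306027260788))
```

View pics/s7.png

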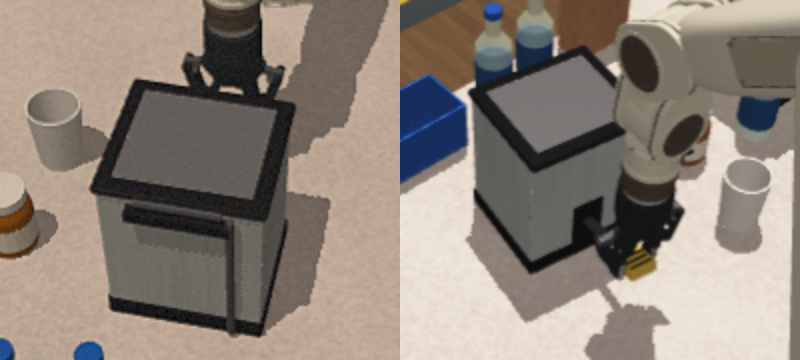

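>>> jog_arm(
  deltas=[
    [[0, 0, 0, 0, 0, 0, 60], [0, 0, 0, 0, 0, 0, 85], [0, 0, 0, 0, 0, 0, 85], [0, 0, 0, 0, 0, 0, 85], [0, 0, -15, 0, 0, 0, 85]],
  ],
)

```text
clock: 16.8
eef_pos: [0.4513, -0.0385, 0.0916]
tool_rot: [0.08, 0.997, 0.006, 0.011]
ft_force: [-0.4, -0.4, 0.4]
grip_width: 0.085
```

>>> jog_arm(
  deltas=[
    [[0, 0, -25, 0, 0, 0, 85], [0, 0, -40, 0, 0, 0, 85], [20, 0, -40, 0, 0, 0, 85], [30, 0, -30, 0, 0, 0, 85], [0, 0, 0, 0, 0, 0, 85]],
  ],
)

```text
clock: 17.3
eef_pos: [0.3974, -0.0319, 0.2321]
tool_rot: [0.08, 0.997, 0.006, 0.011]
ft_force: [1.2, -0.3, 0.0]
grip_width: 0.0852
```

```bash
python3 -c "
from h import *
o=get_obs();print(o['eef_pos'],o['ft_force'],o['grip_width'])
v=camera('side');w=camera('wrist');cv2.imwrite('pics/s8.png',np.hstack([cv2.resize(v,(400,300)),cv2.resize(w,(400,300))])[:,:,::-1])
r=masks_of('bin','side')[0];D=cam_pose('side');print(fit(BIN,[(r['pixels'],D)],(.6512,-.0711,-.1545)))
W=cam_pose('wrist');print(proj(place(BIN[2],(.6512,-.0711,-.1545)),W).round())"
```

```text
[ 0.39737528 -0.0319454   0.23206168] [ 1.23169945 -0.33618263  0.04157241] 0.08517036582779754
(array([ 0.65141199, -0.06985989, -0.1307706 ]), np.float64(0.033042519627895964))
[[291. 302.]
 [290. 316.]
 [339. 302.]
 [340. 316.]
 [288. 257.]
 [287. 270.]
 [341. 256.]
 [343. 269.]]
```

View pics/s8.png

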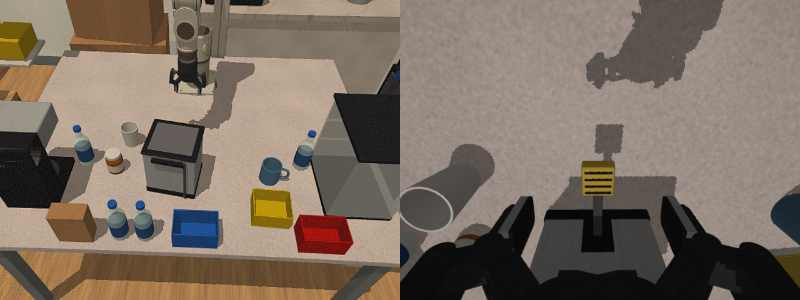

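```bash
python3 -c "
from workcell import *
print(job_done())"
```

```text
the job is handed in; nothing more can be done
None
```

I pressed the pedal fully down, dropped the carton into the bin, then pinched the pad and eased it up until the lid was shut. The job was handed in at about 17.5 s.

**Last checks:**
- **Lid:** it looks flat in the side view. In the wrist view the pedal pad sits within about 3 px of its predicted rest position. I had no joint readout, so the closing speed is inferred from steps of 5 mm or less per 0.1 s, roughly 1.5 rad/s at the lid against the 4 rad/s limit.
- **Carton:** I saw it inside the bin after release, before closing. I could not see it again once the lid was shut.
- **Robot:** the gripper is open and clear of everything, with about 1 N of force noise.
- **Bystanders:** they look upright and where they were in the pictures. I did not re-measure their positions.

**Off-plan results:**
- **Pressing force:** the pedal's bottom stop gave a brief 72 N at the wrist, below the 120 N limit.
- **Closing force:** the top stop gave about 22 N.
- **Measurement spread:** bin yaw from single-camera fits ranged from -0.13 to -0.17 rad, and carton yaw from the fixed cameras ranged from 0.06 to 0.49 rad. Wrist-camera views settled both before I gripped anything.
- **Misdetection:** one early carton detection was actually the mug, and I discarded it.

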